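# Pop the latch of a bearing case and swing its lid fully open

## Task

Open the small blue bearing case without picking anything up: press its red release tab down with a fingertip until the sprung lid lifts by itself, then push the lid all the way back until it rests fully open on its stop. Leave the case standing where it is with the bearing inside, do not disturb the other things on the bench, and finish with the robot clear of everything.

Things in the scene. Friction and masses are not known exactly. Their poses are not given: they have to be found in the camera images.
- bearing_case: Small blue case of 2.6 kg, not fastened, standing on the bench: 110 deep (x) x 170 wide (y) x 66 mm high with the lid shut, black corner posts, rubber feet. Origin: centre of its underside. Its own x points from its front (tab side, toward the robot) to its rear (hinge side), y along the hinge, z up. It slides or tips if shoved hard (more than about 12 N).
- tab_pad (a point): Press point: centre of the top face of the red release tab, a ribbed paddle 50 (x) x 30 (y) x 5 mm that sticks out from the middle of the case's front face, 38 mm above the bench; the point is 101 mm in front of the case's centre and 46 mm in front of the front wall. It is to be pressed straight down.
- release_tab (a joint): Turn of the release tab about its pivot at the front wall (rad): 0 at rest, growing as the tab is pressed down, stop at 0.32 (the press point is then 13 mm lower). A spring resists (about 1.5 N at first, 4.5 N at the stop) and brings it back. A red hook on it reaches over the lid's front edge (its top 72 mm above the bench) and lets go of the lid at about 0.13 to 0.16, so press nearly to the stop.
- lid (a joint): Lid angle (rad): 0 shut, growing as it opens; 1.57 upright, stop at 1.9 (leaning back). Once let go, a spring lifter raises it to about 0.78 and no farther, and it stays there; it has to be pushed from there. Past upright it falls back onto the stop by its own weight. It weighs 0.15 kg and pushing it takes about 1 N. It cannot be opened while hooked.
- lid_edge (a point): Middle of the lid's free front edge, half way through the lid's 6 mm thickness. The lid is a flat plate 172 mm wide, its edge 114 mm from the hinge axis; with the lid shut the edge is 63 mm above the bench and 62 mm in front of the case's centre; popped up it is about 143 mm above the bench and 29 mm in front of the case's centre.
- lid_hinge (a point): Middle of the lid's hinge axis, which runs along the case's y, 52 mm behind the case's centre and 63 mm above the bench. The point turns with the lid.
- bearing: Steel ball bearing, 62 mm across, 16 mm high, loose in its pocket inside the case; origin at the centre of its underside. To be left there.
- tape_measure: Yellow tape measure, 34 x 78 x 60 mm, standing beside the case, its middle 145 to 160 mm from the case's centre; origin: centre of its underside. Leave alone.
- grease_tin: Green round grease tin, 70 mm across, 64 mm high, standing on the other side of the case, its middle 145 to 160 mm from the case's centre; origin: centre of its underside. Leave alone.
- piston: Grey piston, 64 mm across, 53 mm high, standing on the bench; origin: centre of its underside. Leave alone.
- screwdriver: Screwdriver with an orange handle, 172 mm long, lying on the bench; origin: centre of its underside. Leave alone.
- wrench: Steel spanner, 163 mm long, 9 mm thick, lying on the bench; origin: centre of its underside. Leave alone.
- bronze_bush: Bronze bush, 40 mm across, 45 mm high, standing on the bench; origin: centre of its underside. Leave alone.

How it is judged:
On the way, in this order (a step that is already met when the one before it is completed fails the run):
1. the release tab is pressed by the fingers while the lid is still shut (value of joint release_tab above 0.06 rad and contact force between the fingers and release_tab above 0.3 N and value of joint lid below 0.1 rad).
2. the lid has lifted by itself, with nothing of the robot touching it (value of joint lid between 0.45 and 1 rad and contact force between each of the arm, the fingers and lid below 0.1 N), for 0.1 s.
3. the lid is pushed past upright (value of joint lid above 1.6 rad).
At the end, for the whole second after the job is handed in: The lid rests on its stop (more than 1.78 of 1.9 rad) and is still, the release tab has sprung back (under 0.06 rad), the case stands flat within 30 mm of where it was with the bearing in it, and the other six loose things are within 20 mm of where they were (value of joint lid above 1.78 rad and velocity of joint lid between -0.1 and 0.1 rad/s and value of joint release_tab below 0.06 rad and z of bearing in the frame of bearing_case between 0 and 0.02 m and horizontal distance between bearing and bearing_case below 0.05 m and distance of bearing_case from where it was at the start of the episode below 0.03 m and angle between bearing_case's own z axis and vertical below 0.05 rad and linear speed of bearing_case below 0.02 m/s and distance of each of tape_measure, grease_tin, piston, screwdriver, wrench, bronze_bush from where it was at the start of the episode below 0.02 m); the robot touches nothing.
It fails at once if the case is shoved more than 40 mm, lifted or tipped over 0.2 rad (distance of bearing_case from where it was at the start of the episode above 0.04 m or height (world z) of bearing_case above 0.02 m or angle between bearing_case's own z axis and vertical above 0.2 rad).
It fails at once if the bearing is lifted or carried out of the case (z of bearing in the frame of bearing_case above 0.03 m or horizontal distance between bearing and bearing_case above 0.07 m).
It fails at once if another loose thing is moved more than 30 mm (distance of any of tape_measure, grease_tin, piston, screwdriver, wrench, bronze_bush from where it was at the start of the episode above 0.03 m).
It also fails if it takes over 45 s, if anything falls off the work surface, if the arm or the gripper's body presses on something with over 40 N, if the wrist force passes 120 N, or if a joint passes its speed limit or range.

## Robot

A 7-joint arm with a two-finger parallel gripper is mounted at the origin on a cart in front of the work surface, level with it; the furniture and walls round the work are solid. World frame = base frame: x ahead of the robot, y to its left, z up, the work surface at z = 0. Lengths are in m, angles in rad, forces in N, time in s.
With the tool pointing down it reaches from about 0.4 to 0.9 m from the base axis. Payload 5.6 kg.
Tool frame: the origin (TCP) lies between the finger pads; the fingertips stand 8 mm ahead of it and the grasp point (between the pads) lies 11 mm behind it; z points along the fingers, y is the line along which they close (so a half turn about z gives the same grasp; the last joint's range is limited). The gripper opens to 92 mm and grips with 3 to 60 N. Pads are 20 mm wide; open, the fingers measure 128 mm over their backs; the gripper's body (75 mm by 189 mm) begins 69 mm behind the grasp point.
Start: joints at [-1.18, 0.468, -0.012, 1.603, 0.006, 1.071, -0.056], TCP at [0.273, 0.59, 0.202] pointing down, gripper open.
Joint ranges: [-2.53, 2.53], [-0.31, 2.02], [-1.57, 1.55], [0.28, 2.44], [-1.29, 4.43], [0.15, 1.84], [-2.92, 2.92]. Speed limits (rad/s): [2.57, 2.57, 3.14, 3.14, 3.14, 3.14, 3.14].

## Interface

Orientations are given as a unit quaternion [x, y, z, w].
In Python, from cell import env, effector, kinematics, readout, eyes gives the robot as it stands. Calls block until the motion is done:
- env.reach(position, orientation): joint-space move of the TCP to a pose.
- env.servo_line(position, feed=0.15, attitude=None, force_limit=None): straight line of the TCP; attitude=None keeps the orientation; feed is the mean speed in m/s. With force_limit (N) it stops when the force on the tool has changed by that much, and returns True; else False.
- env.move_j(angles): joint-space move.
- effector.set_gripper(opening, squeeze=None): finger opening in m; squeeze is the grip in N (None keeps the last); returns when the fingers have stopped.
- env.pause(seconds).
- kinematics.inverse_kinematics(position, orientation): joint angles nearest the present ones, or None.
- readout.get_state(): the state.
- eyes.snapshot(name): name is "scene" or "top" or "wrist"; returns the picture (384x512x3 uint8, blue, green, red); there is no depth.
- eyes.camera_info(name): a dict with "fx", "fy", "cx", "cy" (pixels), "eye" and "orientation" of the camera in the world. Camera axes: x right, y down, z forward; pixel columns grow to the right and rows downward; lengths in m; the calibration is good to about 2 mm. A picture is of the moment at which its call begins: read the wrist's pose just before it. camera_info takes no time and is no camera call; for the wrist camera it gives the pose at the moment of the call.
A pose or a line that the arm cannot do raises env.Unreachable and nothing moves.
- env.finish_job(): hands the job in; it is judged then, once.
The state is a dict: "clock": time; "joint_pos": joint angles; "qvel": joint speeds; "joint_efforts": joint torques, N m; "ee_pos": TCP position; "orientation": TCP orientation; "force": force on the tool from outside, world axes, zero at the start; "wrist_torque": the same for the moment, N m; "finger_gap": finger opening in m; "grip_force": force on a finger pad.
Only numpy, scipy, OpenCV 4.12 (cv2) and the standard library are available. Lean on these libraries where they do the work, as an engineer would, in place of code of your own. Each camera call takes 0.05 s, during which the arm holds its last target. There are 200 camera calls.

## Working session

There is one attempt and no reset: what is moved stays moved. The work goes in short steps, each a Python script; the robot and the scene stay as the last script left them, time stands still between calls to the robot, and variables do not carry over. Pictures are saved under pics/ and viewed, at most 10 in all, crops included, and the job is handed in when it is done.

```bash
mkdir -p pics; python3 - <<'E'
from cell import env, effector, kinematics, readout, eyes
import cv2,numpy as np
a=eyes.snapshot("scene");b=eyes.snapshot("top")
cv2.imwrite("pics/s1.png",a);cv2.imwrite("pics/t1.png",b)
for n in("scene","top"):print(eyes.camera_info(n))
s=readout.get_state();print(s["orientation"],s["ee_pos"],s["clock"],s["finger_gap"],s["force"])
E
```

```text
{'fx': 351.45420910373775, 'fy': 351.45420910373775, 'cx': 250.79550452589598, 'cy': 192.82109696262708, 'eye': array([ 0.12044876, -0.78126525,  0.8953211 ]), 'orientation': array([ 0.88678178, -0.29721073,  0.12034718, -0.33286696])}
{'fx': 374.4080298309263, 'fy': 374.4080298309263, 'cx': 254.61288916080213, 'cy': 184.9889387019092, 'eye': array([ 0.37736145, -0.22358226,  1.16506441]), 'orientation': array([ 0.71363377, -0.69574018,  0.05069837, -0.06404787])}
[ 2.15251935e-01  9.76558243e-01 -7.69428357e-04 -1.00566852e-04] [0.27308016 0.58928018 0.20124321] 0.1 0.09201174321814286 [-0.73223995  0.19574751 -0.02787778]
```

View pics/s1.png

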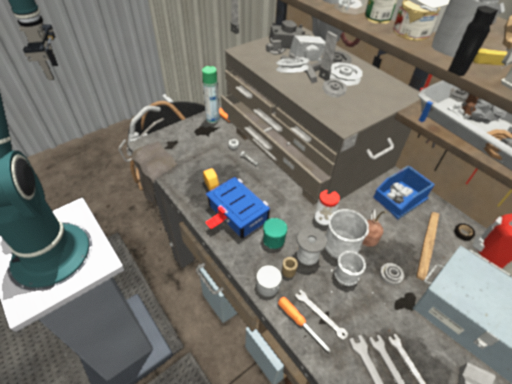

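View pics/t1.png

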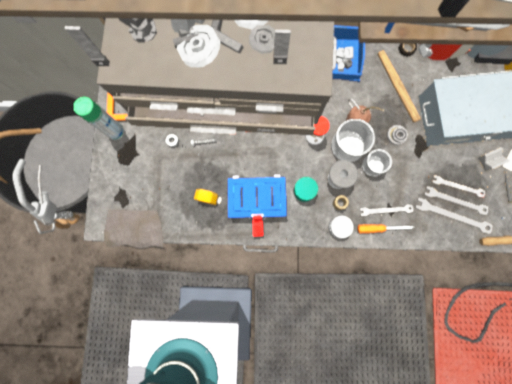

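The case shows at about (257,198) in the top view and (240,207) in the scene view. The red tab is at (258,227) and (215,219). I'll enlarge both for better pixel positions.

```bash
python3 - <<'E'
import cv2,numpy as np
a=cv2.imread("pics/s1.png")[160:250,190:300];b=cv2.imread("pics/t1.png")[165:250,190:325]
a=cv2.resize(a,None,fx=6,fy=6,interpolation=cv2.INTER_CUBIC)[:,:660];b=cv2.resize(b,None,fx=5,fy=5,interpolation=cv2.INTER_CUBIC)
cv2.imwrite("pics/s2.png",a);cv2.imwrite("pics/t2.png",b)
E
```

```text
(no output)
```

View pics/s2.png

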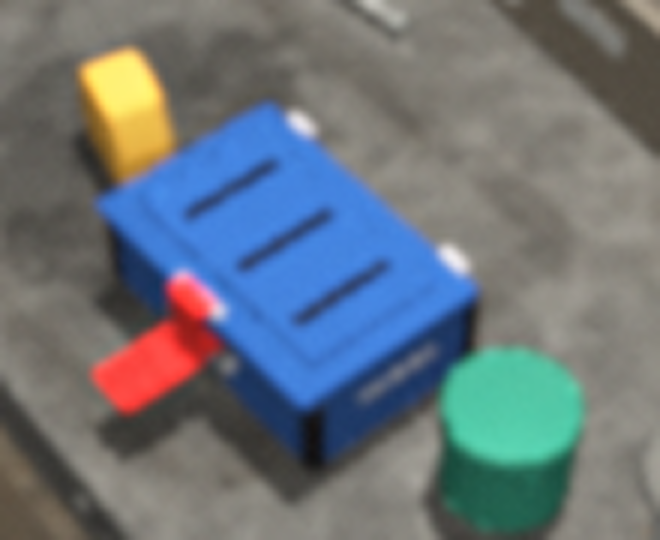

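View pics/t2.png

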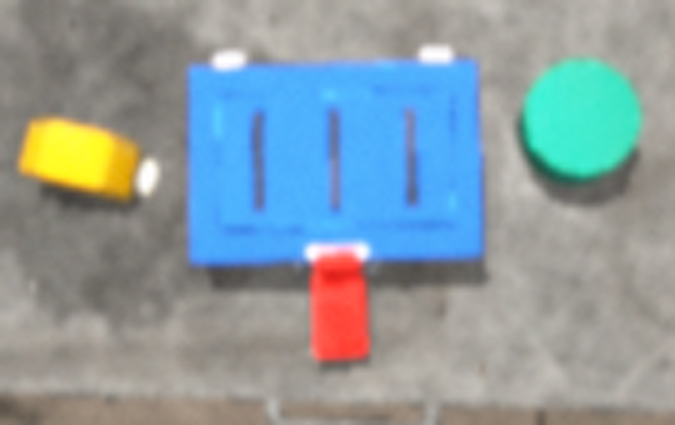

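The enlarged crops show the four lid corners and the two front corners of the tab in both views, so I'll triangulate them.

```bash
cat > h.py <<'E'
from cell import env, effector, kinematics, readout, eyes
import cv2,numpy as np
from scipy.spatial.transform import Rotation as R
def P(i):
    r=R.from_quat(i["orientation"]).as_matrix().T
    return np.array([[i["fx"],0,i["cx"]],[0,i["fy"],i["cy"]],[0,0,1]])@np.c_[r,-r@i["eye"]]
def tri(i1,p1,i2,p2):
    x=cv2.triangulatePoints(P(i1),P(i2),np.array(p1,float).T,np.array(p2,float).T);return (x[:3]/x[3]).T
def proj(i,X):
    x=P(i)@np.r_[X,1];return x[:2]/x[2]
E
python3 - <<'E'
from h import *
s=(np.array([(100,203),(268,103),(478,293),(305,405),(92,375),(125,413)])+.5)/6-.5+[190,160]
t=(np.array([(189,265),(188,64),(479,60),(484,260),(315,360),(367,357)])+.5)/5-.5+[190,165]
X=tri(eyes.camera_info("scene"),s,eyes.camera_info("top"),t)
print(X.round(4))
c=X[:4].mean(0);yv=X[0]+X[1]-X[2]-X[3];print(c,np.arctan2(-yv[0],yv[1]),np.linalg.norm(yv)/2)
# known-height rays from top
i=eyes.camera_info("top");r=R.from_quat(i["orientation"])
for p,z in zip(t,[.066]*4+[.038]*2):
    d=r.apply([(p[0]-i["cx"])/i["fx"],(p[1]-i["cy"])/i["fy"],1]);print((i["eye"]+d*(z-i["eye"][2])/d[2]).round(4))
E
```

```text
[[ 0.4603 -0.1238  0.0647]
 [ 0.5777 -0.117   0.0629]
 [ 0.5838 -0.2909  0.0655]
 [ 0.4669 -0.2965  0.0711]
 [ 0.4067 -0.1984  0.0382]
 [ 0.4082 -0.2289  0.0386]]
[ 0.52218197 -0.20705175  0.06605981] 0.0365399090792539 0.17349696824646157
[ 0.4583 -0.123   0.066 ]
[ 0.5783 -0.1178  0.066 ]
[ 0.5848 -0.2915  0.066 ]
[ 0.4656 -0.296   0.066 ]
[ 0.4057 -0.1979  0.038 ]
[ 0.4083 -0.2289  0.038 ]
```

The measurements agree with the given sizes: lid height is 66 mm, tab height 38 mm and width 173 mm. The yaw is about 0.044. I'll check that the planned poses are reachable, tilted 15° so the gripper body leans away from the lid.

```bash
cat >> h.py <<'E'
YAW=0.044; TILT=np.radians(15)
ux=np.array([np.cos(YAW),np.sin(YAW),0]); uy=np.array([-np.sin(YAW),np.cos(YAW),0]); uz=np.array([0,0,1.])
pad=np.array([.430,-.2125,.038]); za=np.sin(TILT)*ux-np.cos(TILT)*uz
def ori(s): 
    y=s*uy; return R.from_matrix(np.c_[np.cross(y,za),y,za]).as_quat()
def tcp(tip): return np.asarray(tip)-.008*za
E
python3 - <<'E'
from h import *
for s in(1,-1):
    for d in [(0,.1),(0,.035),(0,-.015),(-.02,.2),(.03,.09),(.155,.09)]:
        q=kinematics.inverse_kinematics(tcp(pad+d[0]*ux+d[1]*uz),ori(s));print(s,d,None if q is None else np.round(q,2))
E
```

```text
1 (0, 0.1) [-0.63  0.34  1.32  2.29 -0.8   0.72  2.87]
1 (0, 0.035) [ 0.09  0.29  0.45  2.31 -0.67  0.43  2.71]
1 (0, -0.015) [ 0.77  0.42 -0.33  2.29  0.    0.23  2.1 ]
1 (-0.02, 0.2) [-0.78 -0.28  1.17  2.21  0.21  0.82  1.89]
1 (0.03, 0.09) [-0.37  0.28  0.95  2.24 -0.67  0.62  2.69]
1 (0.155, 0.09) [-0.01  0.39  0.43  1.97 -0.47  0.62  2.34]
-1 (0, 0.1) [-0.42  0.2   1.02  2.28 -0.59  0.61 -0.49]
-1 (0, 0.035) [-0.27  0.37  0.89  2.33 -0.94  0.54 -0.15]
-1 (0, -0.015) [-0.06  0.45  0.65  2.34 -1.14  0.45  0.03]
-1 (-0.02, 0.2) [-0.36 -0.12  0.84  2.2  -0.06  0.79 -1.  ]
-1 (0.03, 0.09) [-0.38  0.29  0.96  2.24 -0.68  0.62 -0.45]
-1 (0.155, 0.09) [-0.47  0.59  1.08  2.   -0.94  0.83 -0.4 ]
```

```bash
python3 - <<'E'
from h import *
effector.set_gripper(0.0)
env.reach(tcp(pad+.09*uz),ori(-1))
s=readout.get_state();print(s["clock"],s["ee_pos"],tcp(pad+.09*uz),s["joint_pos"],s["finger_gap"],s["force"])
i=eyes.camera_info("wrist");w=eyes.snapshot("wrist");print(i["eye"],proj(i,pad))
sc=cv2.resize(eyes.snapshot("scene")[110:270,120:320],None,fx=2.4,fy=2.4,interpolation=cv2.INTER_CUBIC)
cv2.imwrite("pics/c3.png",np.hstack([w[:,:],np.zeros((384,2,3),np.uint8),sc[:,:286]]) if 0 else w)
cv2.imwrite("pics/s3.png",sc)
E
```

```text
4.3333 [ 0.42848398 -0.2120256   0.13576084] [ 0.42793145 -0.21259107  0.13572741] [-0.38547355  0.22737405  0.98850161  2.29045966 -0.63306697  0.59767061
 -0.44740487] 0.0002900102342565397 [-0.60567787 -0.43465235  1.27759401]
[ 0.45358788 -0.21187869  0.33207488] [252.74021863 213.94299641]
```

View pics/c3.png

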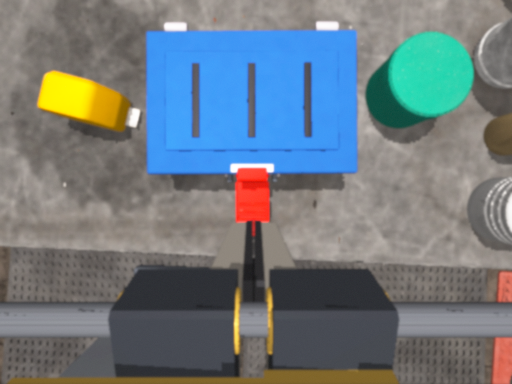

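View pics/s3.png

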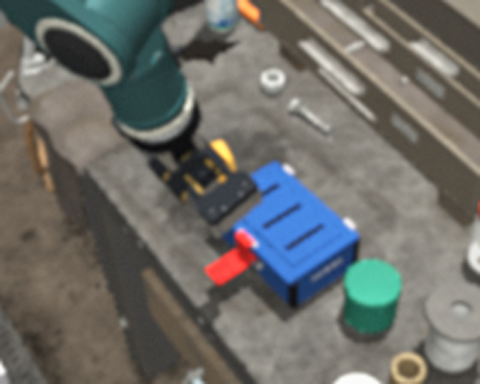

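The fingertips are centred over the tab: the pad projects to (253,214), and the tab is centred at column 252. The body stays in front of the lid, so I'll press.

```bash
python3 - <<'E'
from h import *
env.servo_line(tcp(pad+.012*uz),feed=.08)
f0=np.array(readout.get_state()["force"])
for d in(.005,0,-.006,-.010,-.0135):
    r=env.servo_line(tcp(pad+d*uz),feed=.03,force_limit=9)
    s=readout.get_state();print(d,r,(s["ee_pos"]+.008*za).round(4),(np.array(s["force"])-f0).round(2),round(s["clock"],2))
    if r:break
env.pause(.5)
print((np.array(readout.get_state()["force"])-f0).round(2))
w=eyes.snapshot("wrist");cv2.imwrite("pics/w4.png",w)
E
```

```text
0.005 False [ 0.4299 -0.2124  0.0429] [-0.33  0.19  0.31] 5.94
0 False [ 0.4298 -0.2125  0.0378] [ 0.24  0.87 -0.92] 6.26
-0.006 False [ 0.4298 -0.2125  0.0318] [-0.08  0.33 -0.31] 6.61
-0.01 False [ 0.4299 -0.2125  0.0278] [ 0.1   0.92 -0.42] 6.89
-0.0135 False [ 0.4299 -0.2125  0.0243] [0.92 1.23 0.13] 7.16
[ 0.37  0.25 -0.31]
```

View pics/w4.png

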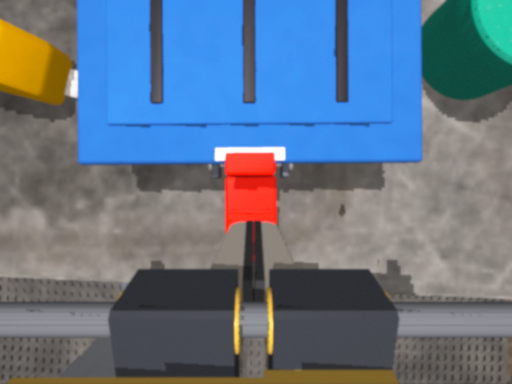

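The lid is still shut and there was almost no force. A red strip shows in the gap between the fingers at about (253,230–265), so the tab runs under or behind them. I'll compare projections with the picture and look from the side.

```bash
python3 - <<'E'
from h import *
i=eyes.camera_info("wrist");s=readout.get_state()
tip=s["ee_pos"]+R.from_quat(s["orientation"]).apply([0,0,.008])
print("tip",tip,s["orientation"],ori(-1),proj(i,tip))
for X in([.4073,-.198,.038],[.408,-.229,.038],[.4600,-.1235,.066],[.4665,-.296,.066],[.4075,-.2135,.038],[.43,-.2125,.038]):print(X,proj(i,np.array(X)).round(1))
a=eyes.snapshot("scene")[170:240,180:260];cv2.imwrite("pics/s5.png",cv2.resize(a,None,fx=7,fy=7,interpolation=cv2.INTER_CUBIC))
E
```

```text
tip [ 0.43001485 -0.21250796  0.02452661] [ 0.99120179  0.02181109  0.13051872 -0.0028568 ] [ 0.99120494  0.02181003  0.13049461 -0.00287134] [251.67482271 224.62142166]
[0.4073, -0.198, 0.038] [225.  264.9]
[0.408, -0.229, 0.038] [278.1 266.1]
[0.46, -0.1235, 0.066] [ 75.4 166. ]
[0.4665, -0.296, 0.066] [422.  168.3]
[0.4075, -0.2135, 0.038] [251.5 265.8]
[0.43, -0.2125, 0.038] [251.5 227.2]
```

View pics/s5.png

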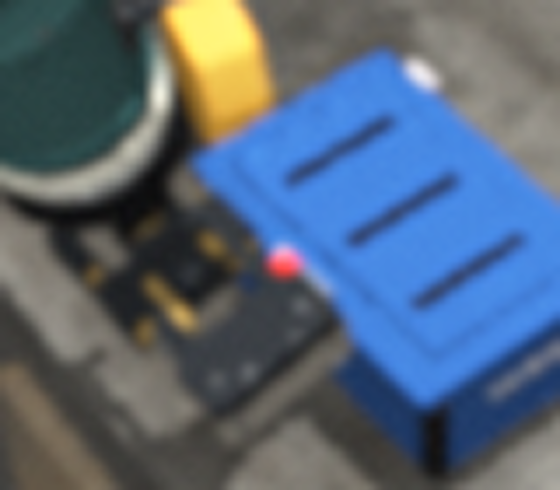

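The projections put the tab under the fingertips, but there's still no contact force. The tips may be a bit shorter than nominal, so I'll keep going down in small steps while watching the averaged force.

```bash
python3 - <<'E'
from h import *
def F():
    v=[]
    for _ in range(6): env.pause(.02);v.append(readout.get_state()["force"])
    return np.mean(v,0)
print(F().round(2))
for k in range(1,6):
    r=env.servo_line(tcp(pad+(-.0135-.002*k)*uz),feed=.03,force_limit=8)
    f=F();print(k,r,readout.get_state()["ee_pos"].round(4),f.round(2),readout.get_state()["wrist_torque"].round(2),round(readout.get_state()["clock"],2))
    if r: break
cv2.imwrite("pics/w6.png",eyes.snapshot("wrist"))
w=cv2.imread("pics/w4.png").astype(int);print(np.abs(cv2.imread("pics/w6.png").astype(int)-w).mean())
E
```

```text
[ 0.04 -0.01  0.13]
1 False [ 0.4279 -0.2126  0.0302] [-0.2  -0.34  0.  ] [-0.01  0.38  0.  ] 8.21
2 False [ 0.428  -0.2127  0.0283] [ 0.02 -0.07  1.24] [-0.01  0.36 -0.03] 8.56
3 False [ 0.4279 -0.2127  0.0262] [-0.03 -0.53  1.62] [-0.1   0.38  0.03] 8.91
4 False [ 0.4279 -0.2126  0.0242] [-0.32 -0.83  1.57] [-0.11  0.36 -0.05] 9.26
5 False [ 0.4279 -0.2126  0.0222] [ 0.05 -0.62  1.43] [-0.14  0.38  0.  ] 9.61
8.754031711154514
```

Contact started at a TCP height of about 0.028, at 1.5 N, which matches the tab spring's initial force. Continuing, with a look at the picture.

```bash
python3 - <<'E'
from h import *
def F():
    v=[]
    for _ in range(6): env.pause(.02);v.append(readout.get_state()["force"])
    return np.mean(v,0)
for k in range(6,9):
    r=env.servo_line(tcp(pad+(-.0135-.002*k)*uz),feed=.03,force_limit=6)
    f=F();print(k,r,readout.get_state()["ee_pos"].round(4),f.round(2),round(readout.get_state()["clock"],2))
    if r: break
a=eyes.snapshot("scene")[170:240,180:260];a=cv2.resize(a,(439,384),interpolation=cv2.INTER_CUBIC)
w=eyes.snapshot("wrist")[60:320,80:430]
cv2.imwrite("pics/w7.png",np.hstack([cv2.copyMakeBorder(w,0,124,0,0,cv2.BORDER_CONSTANT),a]))
E
```

```text
6 False [ 0.428  -0.2127  0.0203] [-0.19 -0.55  2.81] 10.01
7 False [ 0.4282 -0.2126  0.0183] [ 0.99 -0.74  2.62] 10.36
8 False [ 0.4282 -0.2126  0.0163] [ 1.29 -0.17  3.44] 10.71
```

View pics/w7.png

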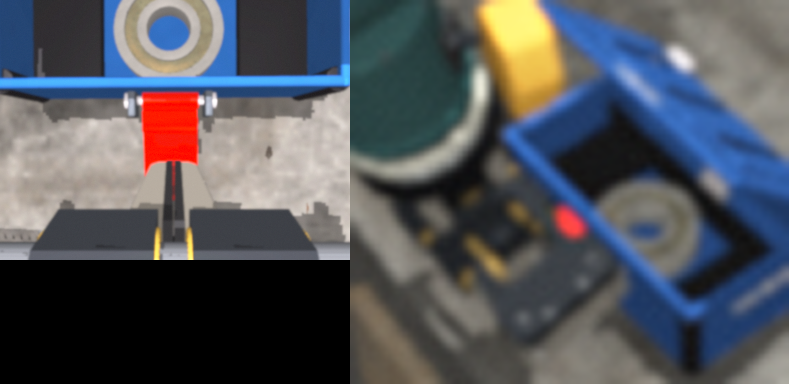

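The lid popped up by itself and the bearing is visible inside. I'll release the tab upward and then push the lid back.

```bash
python3 - <<'E'
from h import *
env.servo_line(tcp(pad+.072*uz),feed=.06)
env.pause(.2)
for d in(.04,.08,.12,.14,.157):
    r=env.servo_line(tcp(pad+d*ux+.072*uz),feed=.06,force_limit=6)
    s=readout.get_state();print(d,r,s["ee_pos"].round(4),s["force"].round(2),round(s["clock"],2))
    if r:break
env.pause(.3);print(readout.get_state()["force"].round(2))
a=eyes.snapshot("scene")[130:250,160:310];a=cv2.resize(a,None,fx=4,fy=4,interpolation=cv2.INTER_CUBIC)
cv2.imwrite("pics/s8.png",a)
E
```

```text
0.04 False [ 0.4675 -0.2109  0.1176] [-0.01  0.05 -0.78] 13.67
0.08 False [ 0.5075 -0.2091  0.1175] [-0.92  0.42 -0.95] 14.48
0.12 False [ 0.5475 -0.2073  0.1175] [-0.15  0.46  0.35] 15.3
0.14 False [ 0.568  -0.2064  0.1176] [-0.56 -0.12  0.15] 15.78
0.157 False [ 0.585  -0.2056  0.1176] [-0.35  0.03  0.02] 16.22
[ 0.35 -0.26  0.31]
```

View pics/s8.png

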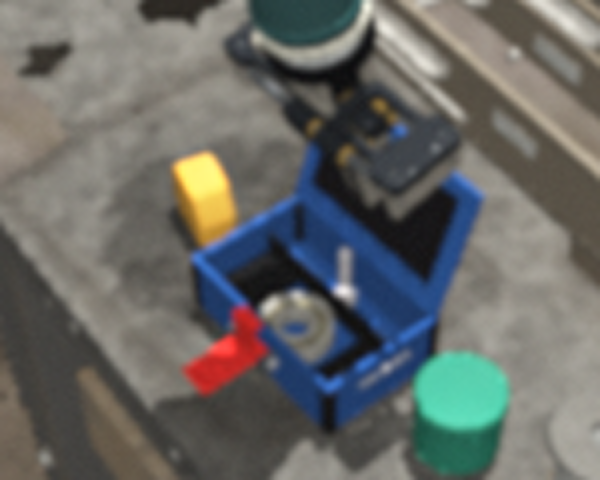

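The lid stands past upright, near its stop, and the tab has sprung back. I'll withdraw along the same path and check the lid angle numerically with the top and scene cameras.

```bash
python3 - <<'E'
from h import *
env.servo_line(tcp(pad+0*ux+.072*uz),feed=.12)
env.servo_line(tcp(pad-.01*ux+.13*uz),feed=.12)
env.pause(.5)
C=np.array([.5275,-.2075,0]);H=C+.052*ux+.063*uz
for n in("top","scene"):
    i=eyes.camera_info(n);im=eyes.snapshot(n);cv2.imwrite(f"pics/f_{n}.png",im)
    hsv=cv2.cvtColor(im,cv2.COLOR_BGR2HSV);m=cv2.inRange(hsv,(100,110,40),(130,255,255))
    k,l,st,ct=cv2.connectedComponentsWithStats(m)
    p0=proj(i,C+.05*uz).astype(int)
    for j in range(1,k):
        if st[j,4]>40:print(n,"blob",st[j],ct[j].round())
    for t in(1.57,1.7,1.8,1.9):
        E=[H+s*.086*uy+.114*(-np.cos(t)*ux+np.sin(t)*uz) for s in(1,-1)]
        print(n,t,[proj(i,e).round(1) for e in E])
    print([proj(i,C+a*ux+b*uy).round(1) for a in(-.055,.055) for b in(.085,-.085)])
    red=cv2.inRange(hsv,(0,150,90),(6,255,255));ys,xs=np.nonzero(red);g=(abs(xs-p0[0])<60)&(abs(ys-p0[1])<60);print("red",xs[g].min(),xs[g].max(),ys[g].min(),ys[g].max())
print(readout.get_state()["clock"])
E
```

```text
top blob [386  23   7   9  41] [389.  27.]
top blob [ 333   25   32   57 1046] [350.  52.]
top blob [ 224  157   63   60 1809] [256. 184.]
top 1.57 [array([224.1, 170.9]), array([287.9, 169.6])]
top 1.7 [array([224.1, 165.6]), array([287.7, 164.3])]
top 1.8 [array([224.1, 161.7]), array([287.5, 160.4])]
top 1.9 [array([224.2, 158.1]), array([287.3, 156.7])]
[array([230. , 215.9]), array([284.7, 214.8]), array([229.8, 181.1]), array([283.6, 180. ])]
red 252 262 216 229
scene blob [420 102  12  19 102] [426. 111.]
scene blob [ 210  149   70   87 1918] [247. 197.]
scene blob [ 374  167   60   51 1420] [404. 191.]
scene 1.57 [array([233.8, 151.3]), array([271.8, 183.4])]
scene 1.7 [array([237.6, 149.5]), array([275.7, 181.2])]
scene 1.8 [array([240.5, 148.5]), array([278.5, 179.9])]
scene 1.9 [array([243.3, 147.7]), array([281.3, 178.9])]
[array([209.5, 205.6]), array([242. , 239.1]), array([235.8, 189.9]), array([268.9, 220.8])]
red 206 225 208 228
19.2667
```

Rear blue edge is at row 157 in the top view, which matches 1.9 rad (predicted 157–158), and the tab is back at rest. The robot is clear, so I'm handing the job in.

```bash
python3 - <<'E'
from h import *
print(env.finish_job())
E
```

```text
the job is handed in; nothing more can be done
None
```

I opened the case and handed the job in: the lid lifted by itself after the tab press, then I pushed it back to about 1.9 rad, on its stop as measured by camera, with the tab back at rest and the robot clear; no verdict was returned, and I took no final check of the other bench items.

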